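# Pack the glazed figurines into the order tray

## Robot

A 6-joint arm with a two-finger parallel gripper is mounted at the origin on the work surface. World frame = base frame: x ahead of the robot, y to its left, z up, the work surface at z = 0. Lengths are in m, angles in degrees, forces in N, time in s.
With the tool pointing down it reaches from about 0.4 to 0.825 m from the base axis. Payload 7 kg.
Tool frame: the origin (TCP) lies midway between the tips of the shut fingers; the grasp point (between the pads) lies 19 mm behind it; z points along the fingers, y is the line along which they close (so a half turn about z gives the same grasp; the last joint's range is limited). The gripper opens to 88 mm and grips with 3 to 60 N. Pads are 19 mm wide; open, the fingers measure 130 mm over their backs; the gripper's body (78 mm by 193 mm) begins 47 mm behind the grasp point.
Start: joints at [-53.967, 20.546, 0.682, 0, -70.136, -16.507], TCP at [0.226, -0.636, 0.227] pointing down, gripper open.
Joint ranges: [-176.03, 176.03], [-82.01, 121.73], [-58.28, 71.71], [-173.87, 95.51], [-174.79, -0.11], [-173.66, 173.66]. Speed limits (degrees/s): [136.94, 136.94, 172.46, 180, 180, 180].

## Interface

Orientations are given as [roll, pitch, yaw] about the fixed x, y, z axes, in that order (R = Rz(yaw) Ry(pitch) Rx(roll)).
In Python, from plant import r, eyes, workorder gives the robot as it stands.
- The arm moves only by the tool step_arm, never from a script. Its argument "plan" is a list of rows, each a list of 5 numbers: the shift along the tool's x, y, z each as a share of 25 cm, from -1 to 1, then the turn about the tool's z as a share of 60 degrees, from -1 to 1, then the finger opening in mm, from 0 to 87.6. In form: [[x, y, z, turn, jaw], ...]. A call has 1 to 12 rows; each row is the pose to reach, as a shift and turn from the pose commanded when the call began, along the tool's axes at that moment; what a row does not reach only later rows make up. A row lasts 1/12 s, in which the tool goes at most 41.7 mm and 7.16 degrees, less where a joint would pass 70% of its speed; a pose out of reach is approached as far as the arm can. A call with a number of a shift or a turn outside -1 to 1 is refused whole. A call with a gripper value outside its range is refused whole. The fingers move at their own pace and stop on an object; "newtons" is the grip in N (left out, the last holds). Time passes only in rows, so rows that repeat a pose let the fingers close. It gives the time, the measured TCP pose, the force, the opening and the grip force at its end, in the units of the state.
- r.get_state(): the state, without advancing time (a new reading comes with each control period).
- eyes.capture(name): name is "side" or "top"; returns the picture (480x640x3 uint8, red, green, blue); there is no depth.
- eyes.camera_model(name): a dict with "fov_y" (degrees; the focal length in pixels is half the picture's height over the tangent of half this angle, whatever the lens; pixels are square), "cx", "cy" (the principal point, pixels), "world_to_cam" (4x4, takes a point from world to camera coordinates). Camera axes: x right, y up, looking along -z (the intrinsics and any distortion apply to the point x, -y, -z); pixel columns grow to the right and rows downward; lengths in m; the calibration is good to about 2 mm. A picture is of the moment at which its call begins. camera_model takes no time and is no camera call.
- workorder.close_job(): hands the job in; it is judged then, once.
The state is a dict: "time_s": time; "joints": joint angles; "qd": joint speeds; "joint_torque": joint torques, N m; "tcp_pos": TCP position; "eef_rot": TCP orientation; "contact_force": force on the tool from outside, world axes, zero at the start; "moment": the same for the moment, N m; "gripper_width": finger opening in m; "gripper_force": force on a finger pad.
Only numpy, scipy, OpenCV 4.12 (cv2) and the standard library are available. Lean on these libraries where they do the work, as an engineer would, in place of code of your own. Each camera call takes 0.05 s, during which the arm holds its last target. There are 200 camera calls.

## Task

Pack the finished order: pick the four glazed figurines (blue, green, yellow and red) off the plywood board and stand each one upright in the middle of the pad of its own colour in the wooden packing tray. They are fragile, so set them down gently rather than dropping them and knock none over. The grey and the off-white unglazed figurines are not finished: leave them standing where they are.

Things in the scene. Friction and masses are not known exactly. Their poses are not given: they have to be found in the camera images.
- fig_blue: Glossy blue hooded figurine, 90 mm tall, upright on a round foot 40 mm across. Grip from above, any direction, by the round column 29 mm across from 40 to 67 mm above the underside; hood above it 25 mm across. About 0.12 kg. Origin: centre of underside, z up, faces -x. Stands on a 12 mm board, neighbours 75 mm or more apart centre to centre, pots 29 mm high between.
- fig_green: Glossy green hooded figurine, 90 mm tall, upright on a round foot 40 mm across. Grip from above, any direction, by the round column 29 mm across from 40 to 67 mm above the underside; hood above it 25 mm across. About 0.12 kg. Origin: centre of underside, z up, faces -x. Stands on a 12 mm board, neighbours 75 mm or more apart centre to centre, pots 29 mm high between.
- fig_yellow: Glossy yellow hooded figurine, 90 mm tall, upright on a round foot 40 mm across. Grip from above, any direction, by the round column 29 mm across from 40 to 67 mm above the underside; hood above it 25 mm across. About 0.12 kg. Origin: centre of underside, z up, faces -x. Stands on a 12 mm board, neighbours 75 mm or more apart centre to centre, pots 29 mm high between.
- fig_red: Glossy red hooded figurine, 90 mm tall, upright on a round foot 40 mm across. Grip from above, any direction, by the round column 29 mm across from 40 to 67 mm above the underside; hood above it 25 mm across. About 0.12 kg. Origin: centre of underside, z up, faces -x. Stands on a 12 mm board, neighbours 75 mm or more apart centre to centre, pots 29 mm high between.
- fig_grey: Dull grey unglazed hooded figurine, 90 mm tall, upright on a round foot 40 mm across. Grip from above, any direction, by the round column 29 mm across from 40 to 67 mm above the underside; hood above it 25 mm across. About 0.12 kg. Origin: centre of underside, z up, faces -x. Stands on a 12 mm board, neighbours 75 mm or more apart centre to centre, pots 29 mm high between. To be left.
- fig_white: Off-white unglazed hooded figurine, 90 mm tall, upright on a round foot 40 mm across. Grip from above, any direction, by the round column 29 mm across from 40 to 67 mm above the underside; hood above it 25 mm across. About 0.12 kg. Origin: centre of underside, z up, faces -x. Stands on a 12 mm board, neighbours 75 mm or more apart centre to centre, pots 29 mm high between. To be left.
- pad_blue: Blue pad, 70 x 70 x 5 mm, on the floor of one of four compartments (89 mm square inside, centres 95 mm apart) of a fixed wooden tray, 196 mm square, 22 mm high, walls 6 mm thick. Origin: centre of the pad's underside, 6 mm above the bench; a figurine stands on its top, 5 mm above the origin. z up, x and y along the tray's walls.
- pad_green: Green pad, 70 x 70 x 5 mm, on the floor of one of four compartments (89 mm square inside, centres 95 mm apart) of a fixed wooden tray, 196 mm square, 22 mm high, walls 6 mm thick. Origin: centre of the pad's underside, 6 mm above the bench; a figurine stands on its top, 5 mm above the origin. z up, x and y along the tray's walls.
- pad_yellow: Yellow pad, 70 x 70 x 5 mm, on the floor of one of four compartments (89 mm square inside, centres 95 mm apart) of a fixed wooden tray, 196 mm square, 22 mm high, walls 6 mm thick. Origin: centre of the pad's underside, 6 mm above the bench; a figurine stands on its top, 5 mm above the origin. z up, x and y along the tray's walls.
- pad_red: Red pad, 70 x 70 x 5 mm, on the floor of one of four compartments (89 mm square inside, centres 95 mm apart) of a fixed wooden tray, 196 mm square, 22 mm high, walls 6 mm thick. Origin: centre of the pad's underside, 6 mm above the bench; a figurine stands on its top, 5 mm above the origin. z up, x and y along the tray's walls.
Things that resemble listed ones, but are neither listed nor needed, are in the scene too. Of the things like the fig_red, leave any that is pink; of the rest the larger one is meant.

How it is judged:
By the outcome, as a careful person would: the job done as asked, in the order asked, and still so for the second after the job is handed in, with the robot touching nothing.
It also fails if it takes over 128 s, if anything falls off the work surface, if the arm or the gripper's body presses on something with over 40 N, if the wrist force passes 120 N, or if a joint passes its speed limit or range.

## Working session

There is one attempt and no reset: what is moved stays moved. The work goes in short steps, Python scripts to look and compute and a tool call to move; the robot and the scene stay as the last step left them, time stands still between calls to the robot, and variables do not carry over. Pictures are saved under pics/ and viewed, at most 14 in all, crops included, and the job is handed in when it is done.

Besides the shell and the picture viewer there is one more tool, called after ">>>" by a JSON object that holds its "name" and its "arguments". step_arm: Moves the arm, as the interface text tells. Its arguments: {"type":"object","properties":{"plan":{"type":"array"},"newtons":{"type":"number"}},"required":["plan"]}

```bash
mkdir -p pics
python3 - <<'E'
from plant import r,eyes,workorder
import cv2
for n in("top","side"):
    cv2.imwrite(f"pics/{n}0.png",eyes.capture(n)[:,:,::-1]); print(eyes.camera_model(n))
print(r.get_state())
E
```

```text
{'fov_y': 53.0097458105749, 'cx': 308.23877994814046, 'cy': 249.06483044729507, 'world_to_cam': array([[-0.0120784 , -0.99992192,  0.00320481, -0.04070442],
       [ 0.99775421, -0.01184092,  0.06592673, -0.49491331],
       [-0.06588364,  0.0039939 ,  0.99781932, -0.97294785],
       [ 0.        ,  0.        ,  0.        ,  1.        ]])}
{'fov_y': 45.695763597026954, 'cx': 316.79867400540246, 'cy': 245.49518966278086, 'world_to_cam': array([[-0.91110171, -0.41199613, -0.01236346,  0.4160203 ],
       [ 0.26877892, -0.61659234,  0.73998093, -0.17368871],
       [-0.3124925 ,  0.67087485,  0.67251421, -1.02526238],
       [ 0.        ,  0.        ,  0.        ,  1.        ]])}
{'time_s': 0.1, 'joints': array([-5.39657255e+01,  2.05891716e+01,  6.38273582e-01, -1.82198307e-02,
       -7.01348439e+01, -1.65059319e+01]), 'qd': array([-0.08515097, -0.23661523,  0.03170195,  0.07849144,  0.03795277,
        0.07513946]), 'joint_torque': array([-7.21953729e-04, -5.84164131e+01,  2.93750381e+01,  7.01531768e+00,
        1.01910697e-02, -5.89268257e-05]), 'tcp_pos': array([ 0.22545378, -0.63576951,  0.22568838]), 'eef_rot': array([ 1.79912925e+02, -7.94018589e-03, -1.60477855e+02]), 'contact_force': array([-0.04860561, -0.82642719, -0.13340932]), 'moment': array([-0.00331689,  0.02426034, -0.00299636]), 'gripper_force': 0.0, 'gripper_width': 0.08766163336866199}
```

View pics/top0.png

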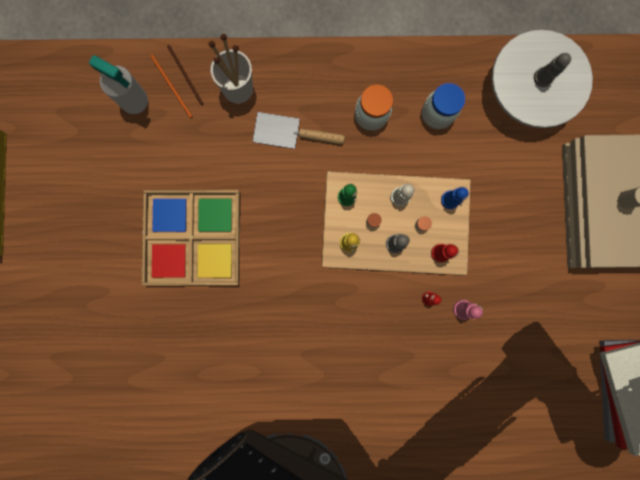

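View pics/side0.png

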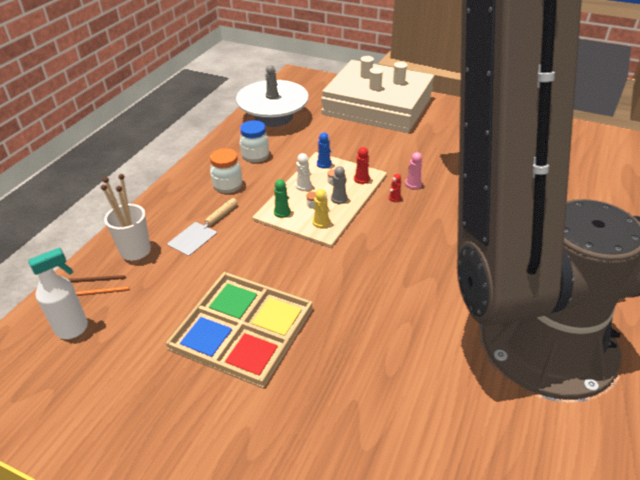

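Top view: image up is +x and image right is −y. Standing on the board are green (348,195), white (402,195), blue (455,198), yellow (350,241), grey (398,242) and red (445,252). The tray pads are blue (170,215), green (215,215), red (169,261) and yellow (214,261). 

Things that could be taken for fig_red are the large red one on the board (445,252), the small red one off the board (431,298) and the pink one (468,310). I choose the large one at (445,252). Things that could be taken for the other colours are the blue lid (448,98), the orange lid (376,100), the spray head (110,70) and the pads.

```bash
cat > h.py <<'E'
import numpy as np,cv2
from plant import r,eyes,workorder
def ray(n,u,v):
    m=eyes.camera_model(n);f=240/np.tan(np.radians(m["fov_y"]/2));T=m["world_to_cam"]
    d=T[:3,:3].T@np.array([(u-m["cx"])/f,-(v-m["cy"])/f,-1]);return -T[:3,:3].T@T[:3,3],d
def onz(n,u,v,z):
    o,d=ray(n,u,v);return (o+d*(z-o[2])/d[2])[:2]
def mask(img,c):
    H,S,V=cv2.split(cv2.cvtColor(img,cv2.COLOR_RGB2HSV).astype(int) if 0 else cv2.cvtColor(img,cv2.COLOR_RGB2HSV))
    ok=(S>150)&(V>45)
    return (ok&{"blue":(H>100)&(H<130),"green":(H>50)&(H<90),"yellow":(H>21)&(H<35)&(S>170),"red":((H<3)|(H>172))&(S>185)}[c]).astype(np.uint8)
def blobs(img,c,box,amin=25):
    x0,y0,x1,y1=box;m=mask(img,c)[y0:y1,x0:x1]
    n,l,s,ce=cv2.connectedComponentsWithStats(m)
    return [(ce[i]+[x0,y0],s[i][:5]+[x0,y0,0,0,0]) for i in range(1,n) if s[i][4]>=amin]
def delta(x,y,z,yaw):
    """shares for the move from the present pose to x,y,z,yaw (tool down)"""
    s=r.get_state();p=s["tcp_pos"];a=np.radians(s["eef_rot"][2]);d=np.array([x,y,z])-p
    t=[d[0]*np.cos(a)+d[1]*np.sin(a),d[0]*np.sin(a)-d[1]*np.cos(a),-d[2]]
    w=-((yaw-s["eef_rot"][2]+180)%360-180)
    return np.round(np.r_[np.array(t)/.25,w/60],3)
E
python3 - <<'E'
from h import *
t=eyes.capture("top");s=eyes.capture("side")
for c in("blue","green","yellow","red"):
    print(c)
    for ce,b in blobs(t,c,(320,170,475,320)): print(" T",ce.round(1),b,onz("top",*ce,.060).round(4))
    for ce,b in blobs(s,c,(250,125,420,245)): print(" S",ce.round(1),b,onz("side",*ce,.055).round(4))
    for ce,b in blobs(t,c,(140,185,245,290),300): print(" padT",ce.round(1),b,onz("top",*ce,.011).round(4))
    for ce,b in blobs(s,c,(165,270,315,385),300): print(" padS",ce.round(1),b,onz("side",*ce,.011).round(4))
cv2.imwrite("pics/crop1.png",cv2.resize(np.hstack([t[165:325,315:485],s[125:285,250:420]]),None,fx=2.3,fy=2.3,interpolation=2)[:,:,::-1])
E
```

```text
blue
 T [453.5 197.5] [442 188  25  20 320] [ 0.5905 -0.3354]
 S [256.3 130.2] [250 125  15  13 166] [ 0.7883 -0.3556]
 S [323.6 151.5] [318 133  12  35 301] [ 0.5881 -0.3326]
 padT [168.8 215.1] [153 200  32  31 971] [0.5688 0.2417]
 padS [205.7 336.2] [ 181  318   50   38 1060] [0.5665 0.2446]
green
 T [347.4 192.2] [340 185  15  17 125] [ 0.6034 -0.1254]
yellow
 T [348.6 241.4] [341 234  18  18 208] [ 0.5056 -0.1261]
 S [322.6 219.6] [319 212  10  15  46] [ 0.4845 -0.093 ]
 padT [214.  260.5] [ 198  244   33   33 1052] [0.4734 0.148 ]
red
 T [443.4 252.1] [432 245  25  16 305] [ 0.4825 -0.3121]
 T [431.  299.5] [423 293  18  13 120] [ 0.39  -0.285]
 S [361.9 166.8] [355 148  14  35 333] [ 0.4784 -0.3083]
 S [395.6 190.3] [390 175  11  26 166] [ 0.3762 -0.252 ]
 padT [168.  260.2] [153 245  32  32 974] [0.4752 0.2429]
 padS [252.7 351.1] [226 335  51  39 432] [0.4722 0.2395]
```

View pics/crop1.png

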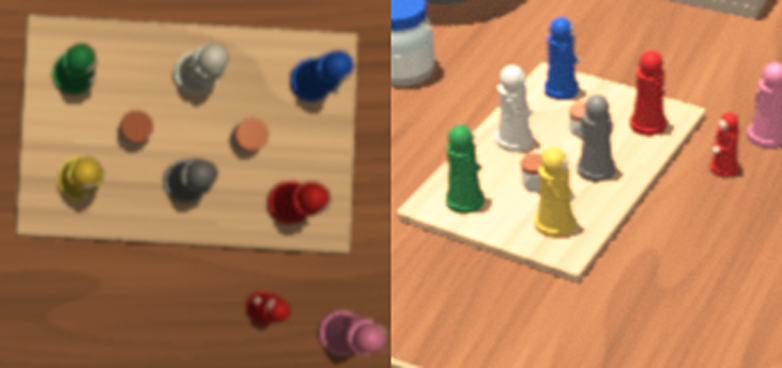

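The crop confirms the larger glossy red figurine stands on the board. The small red one and the pink one stand off it. The green and yellow masks missed part of their figurines, so I'll loosen them and measure those two again.

Run:
```python
from h import *
t=eyes.capture("top");s=eyes.capture("side")
def lab(img,c):
    L=cv2.cvtColor(img,cv2.COLOR_RGB2LAB).astype(int);a=L[...,1]-128;b=L[...,2]-128
    return {"green":(a<-9),"yellow":(b>44)&(a<16),"blue":b<-20,"red":(a>30)&(b>12)}[c].astype(np.uint8)
import h
h.mask=lab
for c in("blue","green","yellow","red"):
    for n,i,bx,z in(("top",t,(320,170,475,280),.060),("side",s,(265,125,385,245),.054)):
        for ce,b in blobs(i,c,bx,60): print(c,n,ce.round(1),b,onz(n,*ce,z).round(4))
    for n,i,bx in(("top",t,(140,185,245,290)),("side",s,(165,270,315,385))):
        for ce,b in blobs(i,c,bx,500): print(" pad",n,ce.round(1),b,onz(n,b[0]+b[2]/2-.5,b[1]+b[3]/2-.5,.011).round(4),onz(n,*ce,.011).round(4))
```

```text
blue top [455.3 194.7] [442 188  26  19 228] [ 0.596  -0.3391]
blue side [323.5 151.1] [317 133  14  35 361] [ 0.5896 -0.3358]
 pad top [169.  214.7] [ 153  199   33   33 1065] [0.569  0.2414] [0.5696 0.2413]
 pad side [205.5 336. ] [ 180  317   52   39 1156] [0.5671 0.2444] [0.567  0.2443]
green top [346.7 194.7] [338 184  18  22 296] [ 0.5985 -0.1239]
green side [280.8 199.4] [274 179  17  38 455] [ 0.598  -0.1212]
 pad top [214.6 214.6] [ 198  198   34   34 1141] [0.5689 0.147 ] [0.5687 0.1468]
 pad side [232.8 300.4] [209 283  48  36 986] [0.5665 0.1498] [0.5661 0.1495]
 pad side [276.2 315.4] [253 298  47  36 993] [0.4725 0.1498] [0.4722 0.1494]
yellow top [350. 238.] [340 233  19  11 131] [ 0.5124 -0.1289]
yellow side [318.8 208.6] [312 189  14  38 300] [ 0.5077 -0.125 ]
 pad top [214.1 260.4] [ 198  244   34   34 1129] [0.4734 0.147 ] [0.4736 0.1477]
 pad side [276.3 315.9] [ 252  298   50   37 1116] [0.4711 0.1505] [0.4715 0.1504]
red top [446.  250.3] [432 244  26  15 222] [ 0.4858 -0.3172]
red side [361.8 165.3] [354 146  15  38 436] [ 0.4814 -0.3157]
 pad top [167.9 260.2] [ 152  244   33   34 1099] [0.4746 0.2428] [0.4752 0.2429]
 pad side [251.1 353.7] [ 225  333   53   42 1283] [0.4725 0.2453] [0.4721 0.2455]
```

```bash
python3 -c "
from h import *
print(delta(.590,-.335,.20,-135))"
```

```text
[-1.776  0.648  0.105 -0.425]
```

>>> {"name": "step_arm", "arguments": {"plan": [[-1, 0.36, 0, 0, 80], [-1, 0.36, 0, 0, 80], [-1, 0.36, 0, 0, 80], [-1, 0.36, 0, 0, 80], [-1, 0.36, 0, 0, 80], [-1, 0.36, 0, 0, 80], [-1, 0.36, 0, 0, 80], [-1, 0.36, 0, 0, 80]], "newtons": 15}}

```text
time_s: 0.97
tcp_pos: [0.4341, -0.4653, 0.2266]
eef_rot: [-180.0, 0.0, -160.2]
contact_force: [-0.4, -0.4, 0.6]
gripper_width: 0.08
gripper_force: 0.0
```

```bash
python3 -c "
from h import *
print(delta(.590,-.335,.20,-135))"
```

```text
[-0.763  0.28   0.106 -0.421]
```

>>> {"name": "step_arm", "arguments": {"plan": [[-0.763, 0.28, 0.106, -0.42, 66], [-0.763, 0.28, 0.106, -0.42, 66], [-0.763, 0.28, 0.106, -0.42, 66], [-0.763, 0.28, 0.106, -0.42, 66], [-0.763, 0.28, 0.106, -0.42, 66], [-0.763, 0.28, 0.106, -0.42, 66], [-0.763, 0.28, 0.106, -0.42, 66], [-0.763, 0.28, 0.106, -0.42, 66]]}}

```text
time_s: 1.63
tcp_pos: [0.5872, -0.3383, 0.1998]
eef_rot: [180.0, -0.0, -135.3]
contact_force: [0.1, 0.1, -0.5]
gripper_width: 0.0661
gripper_force: 0.0
```

```bash
python3 -c "
from h import *
print(delta(.590,-.335,.048,-135))
t=eyes.capture('top')[140:300,380:540];s=eyes.capture('side')[80:240,250:410]
cv2.imwrite('pics/a1.png',cv2.resize(np.hstack([t,s]),None,fx=2.4,fy=2.4)[:,:,::-1])"
```

```text
[-0.017  0.001  0.607 -0.004]
```

View pics/a1.png

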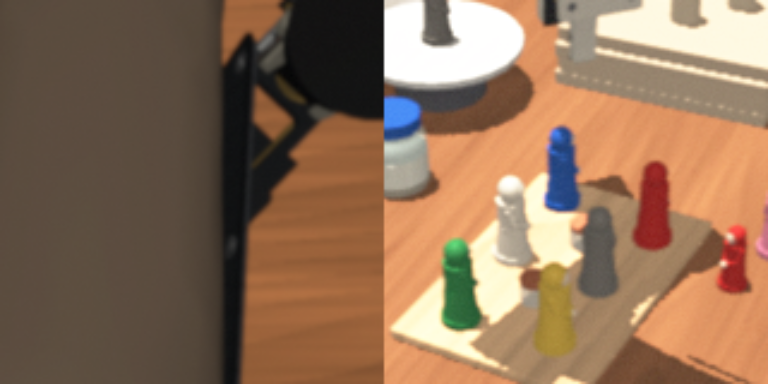

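The side crop shows the open fingers above the blue figurine (about px 323,151) and everything still standing. The arm hides the top view.

>>> {"name": "step_arm", "arguments": {"plan": [[-0.017, 0, 0.1, 0, 66], [-0.017, 0, 0.22, 0, 66], [-0.017, 0, 0.34, 0, 66], [-0.017, 0, 0.44, 0, 66], [-0.017, 0, 0.52, 0, 66], [-0.017, 0, 0.58, 0, 66], [-0.017, 0, 0.607, 0, 66], [-0.017, 0, 0.607, 0, 66], [-0.017, 0, 0.607, 0, 66]]}}

```text
time_s: 2.48
tcp_pos: [0.5904, -0.336, 0.0491]
eef_rot: [-180.0, 0.0, -135.3]
contact_force: [0.0, 0.3, 1.1]
gripper_width: 0.0659
gripper_force: 0.0
```

>>> {"name": "step_arm", "arguments": {"plan": [[0, 0, 0, 0, 24], [0, 0, 0, 0, 24], [0, 0, 0, 0, 24], [0, 0, 0, 0, 24], [0, 0, 0, 0, 24], [0, 0, 0, 0, 24], [0, 0, 0, 0, 24], [0, 0, 0, 0, 24], [0, 0, 0, 0, 24], [0, 0, 0, 0, 24]], "newtons": 15}}

```text
time_s: 3.32
tcp_pos: [0.5911, -0.3352, 0.0488]
eef_rot: [-179.9, 0.0, -135.3]
contact_force: [0.6, -1.7, 4.9]
gripper_width: 0.0285
gripper_force: 15.1
```

```bash
python3 -c "
from h import *
print(delta(.590,-.335,.20,-135),delta(.568,.243,.2,-135))
s=eyes.capture('side')[60:260,250:450]
cv2.imwrite('pics/a2.png',cv2.resize(s,None,fx=2.4,fy=2.4)[:,:,::-1])"
```

```text
[ 0.002  0.004 -0.605 -0.004] [-1.563  1.708 -0.605 -0.004]
```

View pics/a2.png

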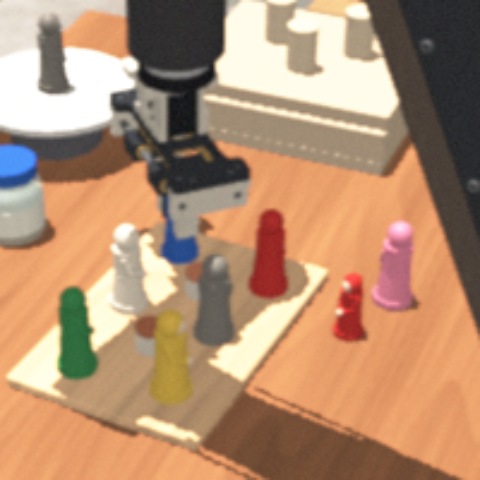

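Blue is gripped at 28.5 mm width, and all the others are standing. I'll lift it and carry it over.

>>> {"name": "step_arm", "arguments": {"plan": [[0, 0, -0.04, 0, 24], [0, 0, -0.12, 0, 24], [0, 0, -0.24, 0, 24], [0, 0, -0.36, 0, 24], [0, 0, -0.47, 0, 24], [-0.02, 0.02, -0.55, 0, 24], [-0.07, 0.08, -0.6, 0, 24], [-0.15, 0.16, -0.6, 0, 24], [-0.24, 0.26, -0.6, 0, 24], [-0.34, 0.37, -0.6, 0, 24], [-0.44, 0.48, -0.6, 0, 24], [-0.54, 0.59, -0.6, 0, 24]]}}

```text
time_s: 4.37
tcp_pos: [0.5812, -0.1337, 0.1981]
eef_rot: [179.9, -0.1, -135.3]
contact_force: [1.2, 0.8, -0.7]
gripper_width: 0.0284
gripper_force: 15.0
```

>>> {"name": "step_arm", "arguments": {"plan": [[-0.1, 0.11, 0, 0, 24], [-0.2, 0.22, 0, 0, 24], [-0.3, 0.33, 0, 0, 24], [-0.4, 0.44, 0, 0, 24], [-0.5, 0.55, 0, 0, 24], [-0.6, 0.66, 0, 0, 24], [-0.7, 0.77, 0, 0, 24], [-0.8, 0.88, 0, 0, 24], [-0.88, 0.97, 0, 0, 24], [-0.91, 1.0, 0, 0, 24], [-0.91, 1.0, 0, 0, 24], [-0.91, 1.0, 0, 0, 24]]}}

```text
time_s: 5.37
tcp_pos: [0.5675, 0.2025, 0.1979]
eef_rot: [180.0, -0.1, -135.2]
contact_force: [0.0, -0.2, -1.1]
gripper_width: 0.0286
gripper_force: 15.0
```

```bash
python3 -c "
from h import *
print(delta(.568,.243,.0483,-135))"
```

```text
[-0.115  0.114  0.598 -0.003]
```

>>> {"name": "step_arm", "arguments": {"plan": [[-0.06, 0.06, 0.04, 0, 24], [-0.115, 0.115, 0.12, 0, 24], [-0.115, 0.115, 0.22, 0, 24], [-0.115, 0.115, 0.32, 0, 24], [-0.115, 0.115, 0.41, 0, 24], [-0.115, 0.115, 0.48, 0, 24], [-0.115, 0.115, 0.53, 0, 24], [-0.115, 0.115, 0.56, 0, 24], [-0.115, 0.115, 0.58, 0, 24], [-0.115, 0.115, 0.59, 0, 24], [-0.115, 0.115, 0.59, 0, 24], [-0.115, 0.115, 0.59, 0, 24]]}}

```text
time_s: 6.37
tcp_pos: [0.569, 0.2431, 0.0516]
eef_rot: [-180.0, 0.1, -135.3]
contact_force: [-0.1, 0.0, -1.1]
gripper_width: 0.0286
gripper_force: 15.0
```

```bash
python3 -c "
from h import *
print(delta(.568,.243,.0483,-135))
s=eyes.capture('side')[230:400,130:330]
t=eyes.capture('top')[170:340,110:280]
cv2.imwrite('pics/a3.png',cv2.resize(np.hstack([s,t]),None,fx=2.1,fy=2.1)[:,:,::-1])"
```

```text
[ 0.003  0.002  0.013 -0.005]
```

View pics/a3.png

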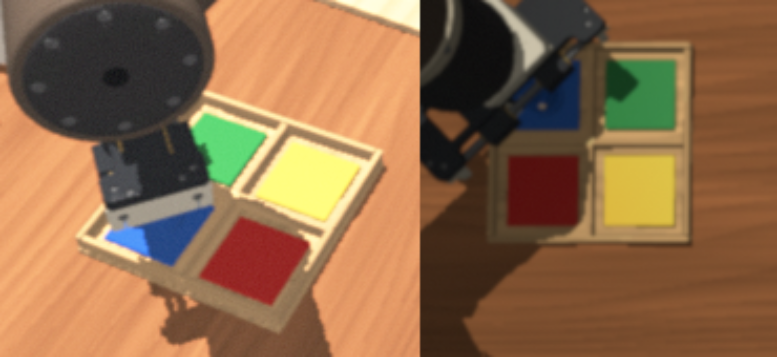

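The gripper is over the blue pad, at crop (160,235) in the side view. I'll lower the last 3–4 mm and release.

>>> {"name": "step_arm", "arguments": {"plan": [[0, 0, 0.005, 0, 24], [0, 0, 0.01, 0, 24], [0, 0, 0.014, 0, 24], [0, 0, 0.016, 0, 24], [0, 0, 0.016, 0, 24], [0, 0, 0.016, 0, 24]]}}

```text
time_s: 6.97
tcp_pos: [0.5687, 0.2434, 0.0478]
eef_rot: [-180.0, 0.0, -135.2]
contact_force: [-3.5, -0.5, 6.6]
gripper_width: 0.029
gripper_force: 15.1
```

>>> {"name": "step_arm", "arguments": {"plan": [[0, 0, 0, 0, 31], [0, 0, 0, 0, 34], [0, 0, 0, 0, 40], [0, 0, 0, 0, 55], [0, 0, 0, 0, 66], [0, 0, 0, 0, 66], [0, 0, -0.06, 0, 66], [0, 0, -0.18, 0, 66], [0, 0, -0.32, 0, 66], [0, 0, -0.46, 0, 66], [0, 0, -0.56, 0, 66], [0, 0, -0.61, 0, 66]]}}

```text
time_s: 7.97
tcp_pos: [0.5699, 0.2438, 0.2037]
eef_rot: [-179.9, 0.3, -135.2]
contact_force: [0.7, -0.3, 0.4]
gripper_width: 0.0661
gripper_force: 0.0
```

```bash
python3 -c "
from h import *
print(delta(.598,-.123,.2,-135))"
```

```text
[ 0.953 -1.121  0.015 -0.004]
```

>>> {"name": "step_arm", "arguments": {"plan": [[0.85, -1, 0.01, 0, 66], [0.85, -1, 0.01, 0, 66], [0.85, -1, 0.01, 0, 66], [0.85, -1, 0.01, 0, 66], [0.85, -1, 0.01, 0, 66], [0.85, -1, 0.01, 0, 66], [0.85, -1, 0.01, 0, 66], [0.85, -1, 0.01, 0, 66], [0.85, -1, 0.01, 0, 66], [0.85, -1, 0.01, 0, 66], [0.85, -1, 0.01, 0, 66]]}}

```text
time_s: 8.88
tcp_pos: [0.5934, -0.0843, 0.1966]
eef_rot: [180.0, -0.0, -135.3]
contact_force: [-0.5, 0.6, -0.0]
gripper_width: 0.066
gripper_force: 0.0
```

```bash
python3 -c "
from h import *
print(delta(.598,-.123,.048,-135))
s=eyes.capture('side')[220:390,130:330]
t=eyes.capture('top')[170:340,110:280]
cv2.imwrite('pics/a4.png',cv2.resize(np.hstack([s,t]),None,fx=2.1,fy=2.1)[:,:,::-1])"
```

```text
[ 0.096 -0.123  0.595 -0.006]
```

View pics/a4.png

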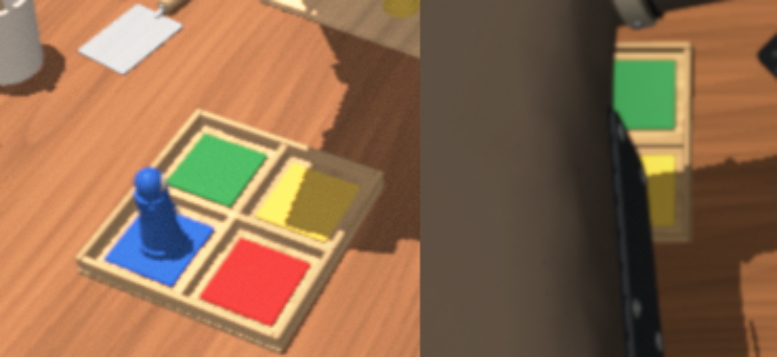

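Blue stands upright in the middle of its pad: foot at about crop (166,247), pad centre about (160,244). Green is next.

>>> {"name": "step_arm", "arguments": {"plan": [[0.06, -0.08, 0.02, 0, 66], [0.096, -0.123, 0.06, 0, 66], [0.096, -0.123, 0.16, 0, 66], [0.096, -0.123, 0.28, 0, 66], [0.096, -0.123, 0.4, 0, 66], [0.096, -0.123, 0.5, 0, 66], [0.096, -0.123, 0.56, 0, 66], [0.096, -0.123, 0.595, 0, 66], [0.096, -0.123, 0.595, 0, 66], [0.096, -0.123, 0.595, 0, 66]]}}

```text
time_s: 9.82
tcp_pos: [0.5982, -0.1225, 0.048]
eef_rot: [180.0, -0.0, -135.2]
contact_force: [0.2, 0.8, 0.2]
gripper_width: 0.0661
gripper_force: 0.0
```

>>> {"name": "step_arm", "arguments": {"plan": [[0, 0, 0, 0, 24], [0, 0, 0, 0, 24], [0, 0, 0, 0, 24], [0, 0, 0, 0, 24], [0, 0, 0, 0, 24], [0, 0, 0, 0, 24], [0, 0, 0, 0, 24], [0, 0, 0, 0, 24], [0, 0, 0, 0, 24]], "newtons": 15}}

```text
time_s: 10.57
tcp_pos: [0.5987, -0.1229, 0.0486]
eef_rot: [-179.9, 0.0, -135.3]
contact_force: [-0.9, -1.0, 3.7]
gripper_width: 0.0288
gripper_force: 15.1
```

```bash
python3 -c "
from h import *
print(delta(.5677,.148,.2,-135))
s=eyes.capture('side')[100:270,230:430]
cv2.imwrite('pics/a5.png',cv2.resize(s,None,fx=2.1,fy=2.1)[:,:,::-1])"
```

```text
[-0.675  0.857 -0.606 -0.004]
```

View pics/a5.png

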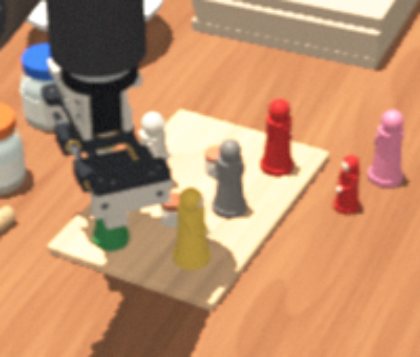

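Green is gripped at crop (112,235), and the others are standing.

>>> {"name": "step_arm", "arguments": {"plan": [[0, 0, -0.04, 0, 24], [0, 0, -0.12, 0, 24], [0, 0, -0.24, 0, 24], [0, 0, -0.36, 0, 24], [0, 0, -0.47, 0, 24], [-0.02, 0.03, -0.55, 0, 24], [-0.06, 0.08, -0.6, 0, 24], [-0.13, 0.17, -0.6, 0, 24], [-0.22, 0.28, -0.6, 0, 24], [-0.31, 0.39, -0.6, 0, 24], [-0.4, 0.51, -0.6, 0, 24], [-0.48, 0.61, -0.6, 0, 24]]}}

```text
time_s: 11.62
tcp_pos: [0.5745, 0.0718, 0.1981]
eef_rot: [179.9, -0.0, -135.3]
contact_force: [0.2, 0.4, -1.3]
gripper_width: 0.0288
gripper_force: 15.0
```

>>> {"name": "step_arm", "arguments": {"plan": [[-0.08, 0.1, 0, 0, 24], [-0.14, 0.18, 0, 0, 24], [-0.18, 0.23, 0, 0, 24], [-0.195, 0.247, 0, 0, 24], [-0.195, 0.247, 0, 0, 24], [-0.195, 0.247, 0, 0, 24]]}}

```text
time_s: 12.12
tcp_pos: [0.5667, 0.1479, 0.1979]
eef_rot: [180.0, -0.1, -135.2]
contact_force: [0.2, -0.7, -1.2]
gripper_width: 0.0287
gripper_force: 15.0
```

```bash
python3 -c "
from h import *
print(delta(.5677,.148,.0483,-135))"
```

```text
[-0.003 -0.003  0.598 -0.004]
```

>>> {"name": "step_arm", "arguments": {"plan": [[0, 0, 0.04, 0, 24], [0, 0, 0.12, 0, 24], [0, 0, 0.22, 0, 24], [0, 0, 0.32, 0, 24], [0, 0, 0.41, 0, 24], [0, 0, 0.48, 0, 24], [0, 0, 0.53, 0, 24], [0, 0, 0.56, 0, 24], [0, 0, 0.58, 0, 24], [0, 0, 0.59, 0, 24], [0, 0, 0.597, 0, 24], [0, 0, 0.602, 0, 24]]}}

```text
time_s: 13.12
tcp_pos: [0.5677, 0.1482, 0.0481]
eef_rot: [-180.0, 0.1, -135.3]
contact_force: [0.8, 0.1, -0.2]
gripper_width: 0.0284
gripper_force: 15.0
```

>>> {"name": "step_arm", "arguments": {"plan": [[0, 0, 0, 0, 24], [0, 0, 0, 0, 24]]}}

```text
time_s: 13.28
tcp_pos: [0.5675, 0.1484, 0.0482]
eef_rot: [-180.0, 0.1, -135.3]
contact_force: [0.4, -1.4, -1.3]
gripper_width: 0.0284
gripper_force: 15.0
```

>>> {"name": "step_arm", "arguments": {"plan": [[0, 0, 0.003, 0, 24], [0, 0, 0.005, 0, 24], [0, 0, 0.005, 0, 24], [0, 0, 0.005, 0, 24]]}}

```text
time_s: 13.62
tcp_pos: [0.5676, 0.1485, 0.0476]
eef_rot: [-180.0, 0.1, -135.2]
contact_force: [-3.0, -0.3, 6.2]
gripper_width: 0.0285
gripper_force: 15.1
```

>>> {"name": "step_arm", "arguments": {"plan": [[0, 0, 0, 0, 31], [0, 0, 0, 0, 34], [0, 0, 0, 0, 40], [0, 0, 0, 0, 55], [0, 0, 0, 0, 66], [0, 0, 0, 0, 66], [0, 0, -0.06, 0, 66], [0, 0, -0.18, 0, 66], [0, 0, -0.32, 0, 66], [0, 0, -0.46, 0, 66], [0, 0, -0.56, 0, 66], [0, 0, -0.61, 0, 66]]}}

```text
time_s: 14.62
tcp_pos: [0.5687, 0.1487, 0.2031]
eef_rot: [-179.9, 0.3, -135.2]
contact_force: [1.0, 0.0, -0.0]
gripper_width: 0.0658
gripper_force: 0.0
```

```bash
python3 -c "
from h import *
print(delta(.5065,-.126,.2,-135))"
```

```text
[ 0.95  -0.605  0.012 -0.004]
```

>>> {"name": "step_arm", "arguments": {"plan": [[0.95, -0.605, 0.012, 0, 66], [0.95, -0.605, 0.012, 0, 66], [0.95, -0.605, 0.012, 0, 66], [0.95, -0.605, 0.012, 0, 66], [0.95, -0.605, 0.012, 0, 66], [0.95, -0.605, 0.012, 0, 66], [0.95, -0.605, 0.012, 0, 66], [0.95, -0.605, 0.012, 0, 66], [0.95, -0.605, 0.012, 0, 66], [0.95, -0.605, 0.012, 0, 66]]}}

```text
time_s: 15.45
tcp_pos: [0.505, -0.1265, 0.1958]
eef_rot: [-180.0, 0.0, -135.3]
contact_force: [-0.5, 1.2, -0.2]
gripper_width: 0.0655
gripper_force: 0.0
```

```bash
python3 -c "
from h import *
print(delta(.5065,-.126,.048,-135))
s=eyes.capture('side')[100:400,130:430]
cv2.imwrite('pics/a6.png',cv2.resize(s,None,fx=2,fy=2)[:,:,::-1])"
```

```text
[-0.006 -0.003  0.591 -0.005]
```

View pics/a6.png

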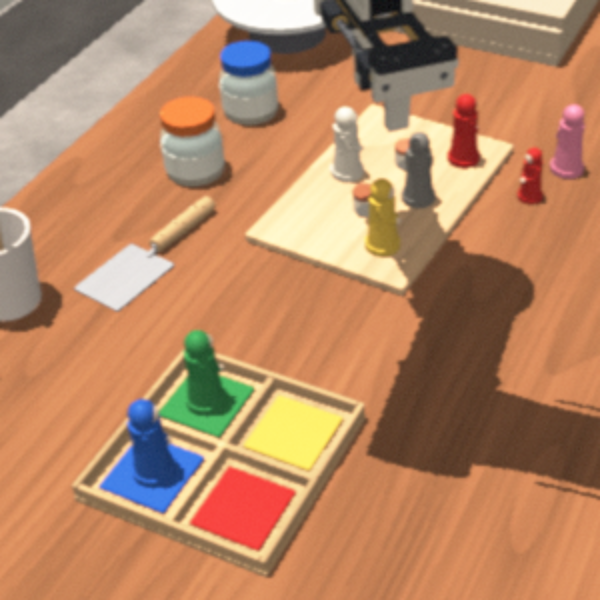

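Blue and green stand centred on their pads, at crop (155,470) and (207,400). The gripper is above yellow, at crop (381,220).

>>> {"name": "step_arm", "arguments": {"plan": [[-0.006, -0.003, 0.06, 0, 66], [-0.006, -0.003, 0.16, 0, 66], [-0.006, -0.003, 0.28, 0, 66], [-0.006, -0.003, 0.4, 0, 66], [-0.006, -0.003, 0.5, 0, 66], [-0.006, -0.003, 0.56, 0, 66], [-0.006, -0.003, 0.591, 0, 66], [-0.006, -0.003, 0.591, 0, 66], [-0.006, -0.003, 0.591, 0, 66]]}}

```text
time_s: 16.25
tcp_pos: [0.5071, -0.1252, 0.0484]
eef_rot: [-180.0, -0.0, -135.2]
contact_force: [-0.1, -0.2, 0.5]
gripper_width: 0.066
gripper_force: 0.0
```

>>> {"name": "step_arm", "arguments": {"plan": [[0, 0, 0, 0, 24], [0, 0, 0, 0, 24], [0, 0, 0, 0, 24], [0, 0, 0, 0, 24], [0, 0, 0, 0, 24], [0, 0, 0, 0, 24], [0, 0, 0, 0, 24], [0, 0, 0, 0, 24], [0, 0, 0, 0, 24]], "newtons": 15}}

```text
time_s: 17.0
tcp_pos: [0.5069, -0.126, 0.0484]
eef_rot: [-180.0, 0.0, -135.3]
contact_force: [-0.6, -0.8, 4.4]
gripper_width: 0.0286
gripper_force: 15.1
```

```bash
python3 -c "
from h import *
print(delta(.4725,.1487,.2,-135))"
```

```text
[-0.676  0.877 -0.606 -0.004]
```

>>> {"name": "step_arm", "arguments": {"plan": [[0, 0, -0.04, 0, 24], [0, 0, -0.12, 0, 24], [0, 0, -0.24, 0, 24], [0, 0, -0.36, 0, 24], [0, 0, -0.47, 0, 24], [-0.02, 0.03, -0.55, 0, 24], [-0.06, 0.08, -0.6, 0, 24], [-0.13, 0.17, -0.6, 0, 24], [-0.22, 0.28, -0.6, 0, 24], [-0.31, 0.4, -0.6, 0, 24], [-0.4, 0.52, -0.6, 0, 24], [-0.48, 0.62, -0.6, 0, 24]]}}

```text
time_s: 18.0
tcp_pos: [0.4814, 0.0704, 0.1985]
eef_rot: [180.0, 0.0, -135.3]
contact_force: [0.5, -0.5, -0.8]
gripper_width: 0.0289
gripper_force: 15.0
```

>>> {"name": "step_arm", "arguments": {"plan": [[-0.08, 0.1, 0, 0, 24], [-0.14, 0.18, 0, 0, 24], [-0.18, 0.23, 0, 0, 24], [-0.196, 0.257, 0, 0, 24], [-0.196, 0.257, 0, 0, 24], [-0.196, 0.257, 0, 0, 24]]}}

```text
time_s: 18.5
tcp_pos: [0.4718, 0.1486, 0.1981]
eef_rot: [180.0, -0.0, -135.2]
contact_force: [-0.4, -0.5, -1.1]
gripper_width: 0.0286
gripper_force: 15.0
```

```bash
python3 -c "
from h import *
print(delta(.4725,.1487,.0483,-135))"
```

```text
[-0.002 -0.002  0.599 -0.004]
```

>>> {"name": "step_arm", "arguments": {"plan": [[0, 0, 0.04, 0, 24], [0, 0, 0.12, 0, 24], [0, 0, 0.22, 0, 24], [0, 0, 0.32, 0, 24], [0, 0, 0.41, 0, 24], [0, 0, 0.48, 0, 24], [0, 0, 0.53, 0, 24], [0, 0, 0.56, 0, 24], [0, 0, 0.58, 0, 24], [0, 0, 0.59, 0, 24], [0, 0, 0.597, 0, 24], [0, 0, 0.601, 0, 24]]}}

```text
time_s: 19.5
tcp_pos: [0.4726, 0.1489, 0.0482]
eef_rot: [-180.0, 0.1, -135.3]
contact_force: [-0.6, 0.0, -1.0]
gripper_width: 0.0286
gripper_force: 15.0
```

>>> {"name": "step_arm", "arguments": {"plan": [[0, 0, 0.002, 0, 24], [0, 0, 0.004, 0, 24], [0, 0, 0.005, 0, 24], [0, 0, 0.005, 0, 24], [0, 0, 0.005, 0, 24]]}}

```text
time_s: 19.92
tcp_pos: [0.4727, 0.1491, 0.0474]
eef_rot: [-180.0, 0.1, -135.3]
contact_force: [-2.3, 0.3, 5.4]
gripper_width: 0.0287
gripper_force: 15.1
```

>>> {"name": "step_arm", "arguments": {"plan": [[0, 0, 0, 0, 31], [0, 0, 0, 0, 34], [0, 0, 0, 0, 40], [0, 0, 0, 0, 55], [0, 0, 0, 0, 66], [0, 0, 0, 0, 66], [0, 0, -0.06, 0, 66], [0, 0, -0.18, 0, 66], [0, 0, -0.32, 0, 66], [0, 0, -0.46, 0, 66], [0, 0, -0.56, 0, 66], [0, 0, -0.61, 0, 66]]}}

```text
time_s: 20.92
tcp_pos: [0.4736, 0.1495, 0.203]
eef_rot: [-179.9, 0.3, -135.2]
contact_force: [-0.3, 0.4, -0.3]
gripper_width: 0.0663
gripper_force: 0.0
```

```bash
python3 -c "
from h import *
print(delta(.481,-.3135,.2,-135))"
```

```text
[ 1.283 -1.336  0.012 -0.004]
```

>>> {"name": "step_arm", "arguments": {"plan": [[0.9, -0.94, 0.01, 0, 66], [0.9, -0.94, 0.01, 0, 66], [0.9, -0.94, 0.01, 0, 66], [0.9, -0.94, 0.01, 0, 66], [0.9, -0.94, 0.01, 0, 66], [0.9, -0.94, 0.01, 0, 66], [0.9, -0.94, 0.01, 0, 66], [0.9, -0.94, 0.01, 0, 66]]}}

```text
time_s: 21.58
tcp_pos: [0.4773, -0.179, 0.1967]
eef_rot: [-180.0, 0.0, -135.3]
contact_force: [1.4, 0.6, -0.8]
gripper_width: 0.066
gripper_force: 0.0
```

```bash
python3 -c "
from h import *
print(delta(.481,-.3135,.2,-135))"
```

```text
[ 0.368 -0.393 -0.013 -0.005]
```

>>> {"name": "step_arm", "arguments": {"plan": [[0.368, -0.393, 0, 0, 66], [0.368, -0.393, 0, 0, 66], [0.368, -0.393, 0, 0, 66], [0.368, -0.393, 0, 0, 66], [0.368, -0.393, 0, 0, 66], [0.368, -0.393, 0, 0, 66]]}}

```text
time_s: 22.08
tcp_pos: [0.481, -0.3116, 0.1959]
eef_rot: [179.9, -0.0, -135.4]
contact_force: [0.5, 0.7, -0.3]
gripper_width: 0.0659
gripper_force: 0.0
```

```bash
python3 -c "
from h import *
print(delta(.481,-.3135,.048,-135))
s=eyes.capture('side')[80:380,130:430]
cv2.imwrite('pics/a7.png',cv2.resize(s,None,fx=2,fy=2)[:,:,::-1])"
```

```text
[ 0.005 -0.005  0.592 -0.007]
```

View pics/a7.png

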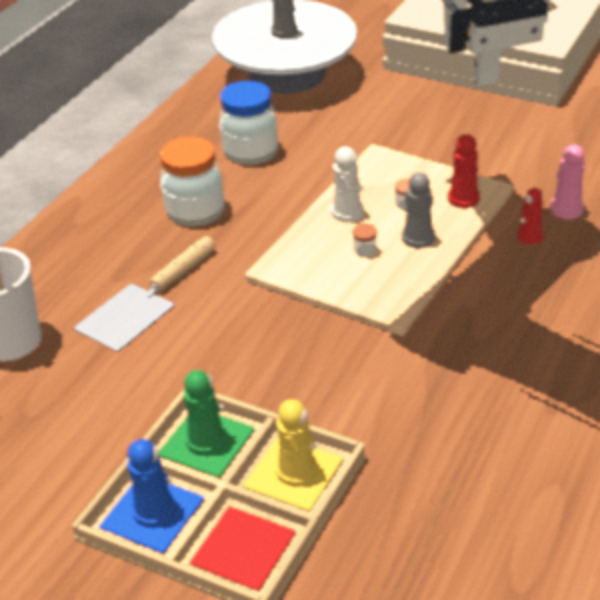

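Three figurines stand centred in the tray. The gripper is above the large red one, at crop (464,170).

>>> {"name": "step_arm", "arguments": {"plan": [[0, 0, 0.06, 0, 66], [0.002, -0.004, 0.16, 0, 66], [0.002, -0.004, 0.28, 0, 66], [0.002, -0.004, 0.4, 0, 66], [0.002, -0.004, 0.5, 0, 66], [0.002, -0.004, 0.56, 0, 66], [0.002, -0.004, 0.592, 0, 66], [0.002, -0.004, 0.592, 0, 66], [0.002, -0.004, 0.592, 0, 66]]}}

```text
time_s: 22.88
tcp_pos: [0.4825, -0.3115, 0.0492]
eef_rot: [-180.0, 0.0, -135.2]
contact_force: [-0.3, 0.1, -0.1]
gripper_width: 0.0661
gripper_force: 0.0
```

>>> {"name": "step_arm", "arguments": {"plan": [[0, 0, 0, 0, 24], [0, 0, 0, 0, 24], [0, 0, 0, 0, 24], [0, 0, 0, 0, 24], [0, 0, 0, 0, 24], [0, 0, 0, 0, 24], [0, 0, 0, 0, 24], [0, 0, 0, 0, 24], [0, 0, 0, 0, 24]], "newtons": 15}}

```text
time_s: 23.63
tcp_pos: [0.4824, -0.3124, 0.0489]
eef_rot: [-179.9, 0.0, -135.3]
contact_force: [0.7, -1.7, 2.9]
gripper_width: 0.0284
gripper_force: 15.0
```

```bash
python3 -c "
from h import *
print(delta(.4735,.244,.2,-135))"
```

```text
[-1.541  1.606 -0.604 -0.004]
```

>>> {"name": "step_arm", "arguments": {"plan": [[0, 0, -0.04, 0, 24], [0, 0, -0.12, 0, 24], [0, 0, -0.24, 0, 24], [0, 0, -0.36, 0, 24], [0, 0, -0.47, 0, 24], [-0.02, 0.02, -0.55, 0, 24], [-0.07, 0.08, -0.6, 0, 24], [-0.15, 0.16, -0.6, 0, 24], [-0.24, 0.25, -0.6, 0, 24], [-0.34, 0.36, -0.6, 0, 24], [-0.44, 0.46, -0.6, 0, 24], [-0.55, 0.57, -0.6, 0, 24]]}}

```text
time_s: 24.63
tcp_pos: [0.4782, -0.1128, 0.1988]
eef_rot: [180.0, -0.0, -135.3]
contact_force: [0.8, 0.3, -0.8]
gripper_width: 0.0284
gripper_force: 15.0
```

>>> {"name": "step_arm", "arguments": {"plan": [[-0.1, 0.105, 0, 0, 24], [-0.2, 0.21, 0, 0, 24], [-0.3, 0.315, 0, 0, 24], [-0.4, 0.42, 0, 0, 24], [-0.5, 0.525, 0, 0, 24], [-0.6, 0.63, 0, 0, 24], [-0.7, 0.73, 0, 0, 24], [-0.8, 0.83, 0, 0, 24], [-0.88, 0.92, 0, 0, 24], [-0.94, 0.98, 0, 0, 24], [-0.96, 1.0, 0, 0, 24], [-0.96, 1.0, 0, 0, 24]]}}

```text
time_s: 25.63
tcp_pos: [0.4733, 0.2337, 0.1984]
eef_rot: [180.0, -0.1, -135.2]
contact_force: [-0.9, -0.5, -1.8]
gripper_width: 0.0287
gripper_force: 15.0
```

```bash
python3 -c "
from h import *
print(delta(.4735,.244,.0485,-135))"
```

```text
[-0.03   0.029  0.599 -0.003]
```

>>> {"name": "step_arm", "arguments": {"plan": [[-0.02, 0.02, 0.04, 0, 24], [-0.03, 0.029, 0.12, 0, 24], [-0.03, 0.029, 0.22, 0, 24], [-0.03, 0.029, 0.32, 0, 24], [-0.03, 0.029, 0.41, 0, 24], [-0.03, 0.029, 0.48, 0, 24], [-0.03, 0.029, 0.53, 0, 24], [-0.03, 0.029, 0.56, 0, 24], [-0.03, 0.029, 0.58, 0, 24], [-0.03, 0.029, 0.59, 0, 24], [-0.03, 0.029, 0.597, 0, 24], [-0.03, 0.029, 0.6, 0, 24]]}}

```text
time_s: 26.63
tcp_pos: [0.4745, 0.243, 0.049]
eef_rot: [180.0, 0.1, -135.3]
contact_force: [0.2, 0.3, -0.7]
gripper_width: 0.0286
gripper_force: 15.0
```

>>> {"name": "step_arm", "arguments": {"plan": [[0, 0, 0.002, 0, 24], [0, 0, 0.004, 0, 24], [0, 0, 0.005, 0, 24], [0, 0, 0.005, 0, 24]]}}

```text
time_s: 26.97
tcp_pos: [0.4744, 0.2432, 0.048]
eef_rot: [-180.0, 0.1, -135.3]
contact_force: [-1.1, 0.1, 2.7]
gripper_width: 0.0288
gripper_force: 15.0
```

Contact felt (2.7 N), so I'll release, rise and move back.

>>> {"name": "step_arm", "arguments": {"plan": [[0, 0, 0.001, 0, 24], [0, 0, 0.001, 0, 31], [0, 0, 0.001, 0, 34], [0, 0, 0.001, 0, 40], [0, 0, 0.001, 0, 55], [0, 0, 0, 0, 66], [0, 0, -0.06, 0, 66], [0, 0, -0.18, 0, 66], [0, 0, -0.32, 0, 66], [0, 0, -0.46, 0, 66], [0, 0, -0.58, 0, 66], [0, 0, -0.65, 0, 66]]}}

```text
time_s: 27.97
tcp_pos: [0.4752, 0.2435, 0.2138]
eef_rot: [-180.0, 0.3, -135.2]
contact_force: [0.5, 0.1, -0.5]
gripper_width: 0.0661
gripper_force: 0.0
```

>>> {"name": "step_arm", "arguments": {"plan": [[0.9, -0.94, 0, 0, 66], [0.9, -0.94, 0, 0, 66], [0.9, -0.94, 0, 0, 66], [0.9, -0.94, 0, 0, 66], [0.9, -0.94, 0, 0, 66], [0.9, -0.94, 0, 0, 66], [0.9, -0.94, 0, 0, 66], [0.9, -0.94, 0, 0, 66], [0.9, -0.94, 0, 0, 66], [0.9, -0.94, 0, 0, 66], [0.9, -0.94, 0, 0, 66]]}}

```text
time_s: 28.88
tcp_pos: [0.4795, -0.0826, 0.2097]
eef_rot: [180.0, -0.0, -135.3]
contact_force: [0.4, 0.0, 0.8]
gripper_width: 0.0661
gripper_force: 0.0
```

```bash
python3 -c "
from h import *
s=eyes.capture('side')[80:380,130:430];t=eyes.capture('top')[170:320,120:270]
cv2.imwrite('pics/a8.png',np.hstack([cv2.resize(s,(500,500)),cv2.resize(t,(300,500))*0+0 if 0 else np.vstack([cv2.resize(t,(300,300)),np.zeros((200,300,3),np.uint8)])])[:,:,::-1])"
```

```text
(no output)
```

View pics/a8.png

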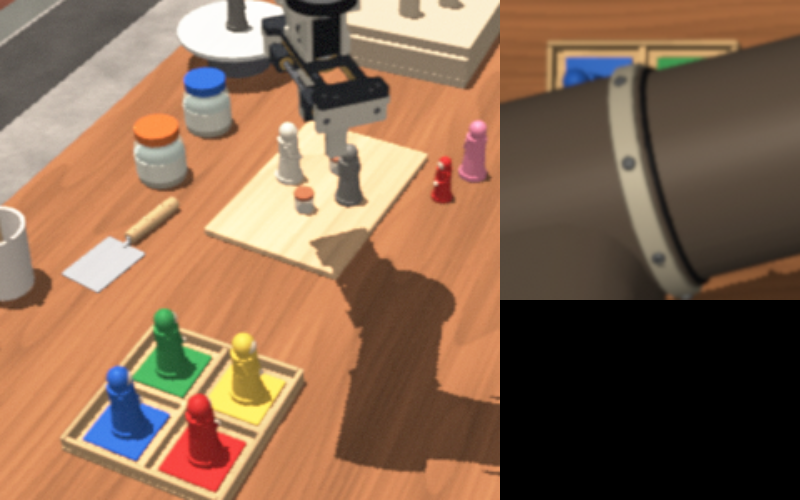

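All four figurines stand upright on their own pads, at crop (125,420), (172,372), (246,385) and (205,450). White and grey are untouched. A last move stops the arm in the clear, then I hand the job in.

>>> {"name": "step_arm", "arguments": {"plan": [[0, 0, -0.1, 0, 66], [0, 0, -0.1, 0, 66], [0, 0, -0.1, 0, 66], [0, 0, -0.1, 0, 66], [0, 0, -0.1, 0, 66], [0, 0, -0.1, 0, 66]]}}

```text
time_s: 29.48
tcp_pos: [0.4793, -0.082, 0.2342]
eef_rot: [180.0, -0.0, -135.2]
contact_force: [0.0, 0.8, 0.5]
gripper_width: 0.066
gripper_force: 0.0
```

```bash
python3 -c "
from plant import workorder
print(workorder.close_job())"
```

```text
the job is handed in; nothing more can be done
None
```

The job is handed in after about 29.5 s: the blue, green, yellow and red figurines stand upright on their own pads, centred by eye in the side view, and the grey and off-white ones still stand on the board; the hand-in returned no verdict.

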